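# Set both rollers of the timing track for the next race

### The arm

A 7-joint arm with a two-finger parallel gripper is mounted at the origin on a cart in front of the work surface, level with it; the furniture and walls round the work are solid. World frame = base frame: x ahead of the robot, y to its left, z up, the work surface at z = 0. Lengths are in m, angles in rad, forces in N, time in s.
With the tool pointing down it reaches from about 0.4 to 0.85 m from the base axis. Payload 10.4 kg.
Tool frame: the origin (TCP) lies at the very end of the fingers, on their centre line; the grasp point (between the pads) lies 19 mm behind it; z points along the fingers, y is the line along which they close (so a half turn about z gives the same grasp; the last joint's range is limited). The gripper opens to 85 mm and grips with 20 to 120 N. Pads are 22 mm wide; open, the fingers measure 114 mm over their backs; the gripper's body (76 mm by 85 mm) begins 54 mm behind the grasp point. The pads swing forward as they close: fully open they stand 13 mm farther back than shut.
Start: joints at [-1.159, 0.332, -0.065, 1.46, 0.022, 1.35, -0.088], TCP at [0.263, 0.567, 0.231] pointing down, gripper open.
Joint ranges: [-2.6, 2.6], [-0.5, 2.12], [-1.47, 1.34], [0.16, 2.42], [-1.27, 4.41], [0.06, 2.06], [-2.6, 2.6]. Speed limits (rad/s): [2.22, 2.22, 2.79, 2.79, 3.14, 3.14, 3.14].

### API

Orientations are given as a unit quaternion [x, y, z, w].
In Python, from station import manip gives the robot as it stands.
- The arm moves only by the tool carry_out, never from a script. Its arguments are lists of equal length, an entry for each row: "twist": the turn, a rotation vector about the tool's x, y, z in rad, a list of three; "travel": the shift along the tool's x, y, z in mm, a list of three; "grip": the finger opening in mm, from 0 to 85.4. In form: {"twist": [[rx, ry, rz], ...], "travel": [[dx, dy, dz], ...], "grip": [grip, ...]}. A call has exactly 5 rows; each row shifts and turns the commanded pose from where the row before left it, along the tool's axes as they then stand; what a row does not reach is not made up. A row lasts 1/10 s, in which the tool goes at most 50 mm and 8.59 degrees, less where a joint would pass 70% of its speed; a pose out of reach is approached as far as the arm can. A call with a gripper value outside its range is refused whole. The fingers move at their own pace and stop on an object; "squeeze" is the grip in N (left out, the last holds). Time passes only in rows, so rows that do not move let the fingers close, or fill a call up. It gives the time, the measured TCP pose, the force, the opening and the grip force at its end, in the units of the state.
- manip.state(): the state, without advancing time (a new reading comes with each control period).
- manip.get_image(name): name is "scene" or "top"; returns a dict with "img" (400x640x3 uint8, red, green, blue), "mtx" (3x3 intrinsics, pixels), "R" (3x3) and "t" (3): a world point X has camera coordinates R X + t. Camera axes: x right, y down, z forward; pixel columns grow to the right and rows downward; lengths in m; the calibration is good to about 2 mm. A picture is of the moment at which its call begins. There is no depth.
- manip.sign_off(): hands the job in; it is judged then, once.
The state is a dict: "t": time; "q": joint angles; "qvel": joint speeds; "joint_torque": joint torques, N m; "position": TCP position; "eef_rot": TCP orientation; "force": force on the tool from outside, world axes, zero at the start; "moment": the same for the moment, N m; "grip_width": finger opening in m; "grip_force": force on a finger pad.
Only numpy, scipy, OpenCV 4.12 (cv2) and the standard library are available. Lean on these libraries where they do the work, as an engineer would, in place of code of your own. Each camera call takes 0.05 s, during which the arm holds its last target. There are 200 camera calls.

### The job

The solid aluminium roller and the brass sleeve have run down to the foot of the two-lane inclined timing track; make the track ready for the next race by pushing each one slowly up its own lane with the fingertips, until it reaches the top stop and the red sprung catch has come up behind it and keeps it there. Only push: do not pinch, lift or carry the rollers, do not press hard against the stop, and never let one get away and run back down the lane. Leave the marker, the battery and the tape beside the track where they are.

Things in the scene. Friction and masses are not known exactly. Their poses are not given: they have to be found in the camera images.
- track: two-lane inclined rolling track, bare aluminium with grey lane floors, 340 x 126 mm, fixed to the bench. Origin: on the bench under its middle. Its x axis is level and points uphill along the lanes, y across them (left when looking uphill), z up.
- deck: the track's sloping deck, rising at 0.16 rad (9 degrees). Origin: on the lane-floor surface at the low end, midway between the lanes, 165 mm downhill of the track's origin and 22 mm above the bench. x up the slope, y across (left looking uphill), z off the floor. Lanes A (y = +30 mm) and B (y = -30 mm) are 54 mm wide, between guide rails 6 mm wide, 10 mm high.
- foot_a (a point): foot of lane A: mid-lane on the floor at deck x = 30 mm, the uphill face of a black rubber buffer 9 mm high and 12 mm thick that lies across the lane. A roller resting on the buffer has its centre at deck x = 48 mm, 22 mm off the floor.
- foot_b (a point): the same point at the foot of lane B.
- stop_a (a point): top stop of lane A: point on its rubber face (deck x = 315 mm), mid-lane, 22 mm off the floor (roller-axis height). The plate is 36 mm high. A roller touching the stop has its centre at deck x = 293 mm; held by the raised catch it settles back to 288 mm.
- stop_b (a point): the same point on the top stop of lane B.
- catch_a (a joint): lane A's one-way catch: red sprung flap, 16 mm wide, mid-lane, hinged at its downhill end (deck x = 225 mm); its free end (x = 269 mm) stands 10 mm off the floor. 0 rad = up, 0.22 = flush. A roller pushed uphill presses it down by its weight (push about 1 N); it springs up behind a roller within 5 mm of the stop and keeps it from rolling back. Leave its outside red tab alone.
- catch_b (a joint): lane B's catch, the same as catch_a.
- solid_roller: solid, smooth polished aluminium roller, 44 mm diameter, 50 mm long, about 0.2 kg, loose, lying across one of the lanes; it rolls very freely. Origin: the middle of its axis; its y axis is the rolling axis (x and z turn as it rolls).
- sleeve_roller: smooth polished brass sleeve (hollow roller), 44 mm diameter, 50 mm long, about 0.2 kg, loose, lying across the other lane; it rolls very freely. Origin: the middle of its axis; its y axis is the rolling axis.
- marker: red and white marker pen, 135 mm long, 17 mm thick, lying on the bench beside the track. Origin: centre of its underside, long axis y. Leave it alone.
- battery_9v: 9 V block battery, 50 x 26 x 17 mm, on the bench beside the track. Origin: centre of its underside. Leave it alone.
- tape_black: roll of black tape, 58 mm across, 19 mm high, lying flat on the bench beside the track. Origin: centre of its underside. Leave it alone.
Not all that is in view belongs to the job. Of the things like the solid_roller, leave any that is black; of the rest the smaller one is meant. Several things have the shape of the sleeve_roller; the one meant has the colours described above.

How it is judged:
By the outcome, as a careful person would: the job done as asked, in the order asked, and still so for the second after the job is handed in, with the robot touching nothing.
It also fails if it takes over 64 s, if anything falls off the work surface, if the arm or the gripper's body presses on something with over 40 N, if the wrist force passes 120 N, or if a joint passes its speed limit or range.

## Working session

There is one attempt and no reset: what is moved stays moved. The work goes in short steps, Python scripts to look and compute and a tool call to move; the robot and the scene stay as the last step left them, time stands still between calls to the robot, and variables do not carry over. Pictures are saved under pics/ and viewed, at most 10 in all, crops included, and the job is handed in when it is done.

Besides the shell and the picture viewer there is one more tool, called by a JSON object that holds its "name" and its "arguments". carry_out: Moves the arm, as the interface text tells. Its arguments: {"type":"object","properties":{"twist":{"type":"array","items":{"type":"array","items":{"type":"number"}}},"travel":{"type":"array","items":{"type":"array","items":{"type":"number"}}},"grip":{"type":"array","items":{"type":"number"}},"squeeze":{"type":"number"}},"required":["twist","travel","grip"]}

```bash
mkdir -p pics; ls; python3 - <<'E'
from station import manip
import cv2,numpy as np
print(manip.state())
for n in("scene","top"):
    d=manip.get_image(n); cv2.imwrite(f"pics/{n}0.png",d["img"][:,:,::-1]); np.savez(f"{n}.npz",**d)
    print(n,d["mtx"].tolist(),d["R"].round(4).tolist(),d["t"].round(4).tolist())
E
```

```text
pics
{'t': 0.0, 'q': array([-1.15860141,  0.33285316, -0.06467289,  1.46094627,  0.02159203,
        1.34987397, -0.08850749]), 'qvel': array([ 0.00024035,  0.00080642, -0.0004046 ,  0.00025487,  0.00058504,
        0.00061047, -0.00010581]), 'joint_torque': array([-8.94226559e-04, -6.25421619e+01,  4.86067508e-02, -3.91611207e+01,
        1.62138767e-02,  9.56249511e-03, -1.39843090e-05]), 'position': array([0.26312674, 0.56650583, 0.23052517]), 'eef_rot': array([ 2.15695750e-01,  9.76460375e-01, -6.82863830e-04, -1.17509322e-04]), 'force': array([ 0.28757706, -0.11112193,  0.12546494]), 'moment': array([-0.03077015,  0.02897817, -0.04531873]), 'grip_force': 0.0, 'grip_width': 0.08519611383139523}
scene [[456.2285844531766, 0.0, 321.7219722804251], [0.0, 456.2285844531766, 193.78883022316745], [0.0, 0.0, 1.0]] [[0.8122, -0.5833, 0.0093], [-0.3017, -0.4336, -0.8491], [0.4993, 0.6869, -0.5282]] [-0.3947, 0.2597, 0.6391]
top [[407.60259623114035, 0.0, 330.495016098214], [0.0, 407.60259623114035, 200.79575241191299], [0.0, 0.0, 1.0]] [[0.0018, -1.0, 0.0013], [-0.991, -0.0019, -0.1339], [0.1339, -0.001, -0.991]] [0.0799, 0.5409, 0.8813]
```

View pics/scene0.png

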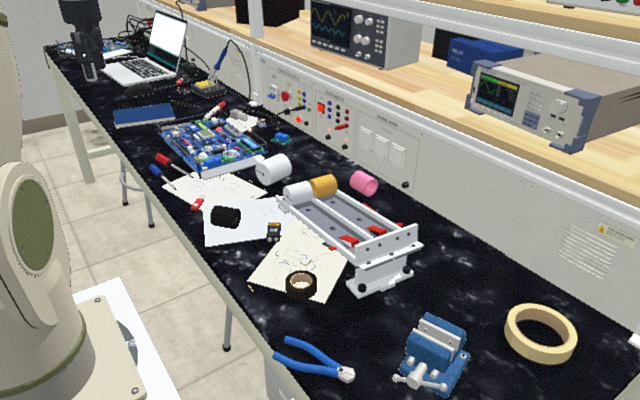

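View pics/top0.png

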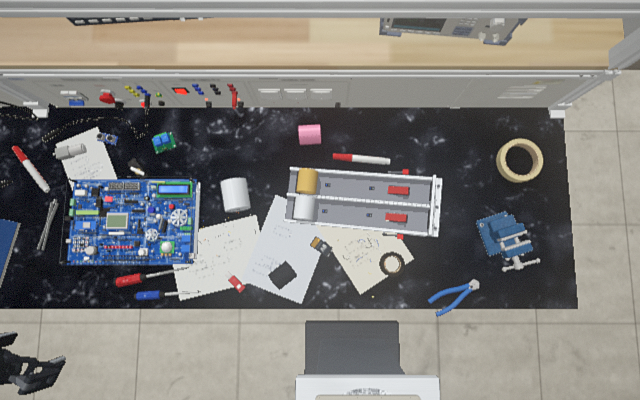

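The scene view shows the track with rollers at its foot (top view: brass ≈(307,181), aluminium ≈(302,207)). The uphill end is to the right, which is world −y.

Candidates like the solid roller (top view pixels):
- Silver (302,207), in the lane: the smaller of the non-black ones, so it fits.
- Silver (235,195): larger, leave it.
- Black (283,274): leave it.

Candidates shaped like the sleeve:
- Brass (307,181), in the lane: its colour fits.
- Pink (310,134): leave it.
- Tape rolls: leave them.

I'll confirm with one enlarged crop.

```bash
python3 - <<'E'
import cv2,numpy as np
a=cv2.imread("pics/top0.png")[150:250,265:450]
b=cv2.imread("pics/scene0.png")[160:300,250:430]
a=cv2.resize(a,(740,400),interpolation=cv2.INTER_CUBIC)
cv2.imwrite("pics/crop1.png",a)
E
```

```text
(no output)
```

View pics/crop1.png

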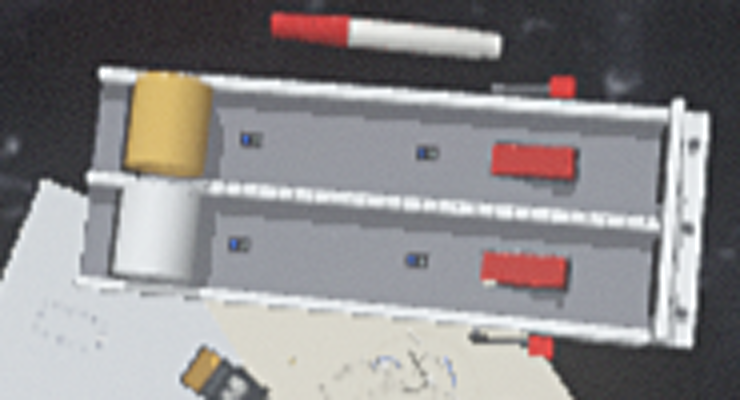

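The crop shows silver in the lower lane (B) and brass in the upper lane (A). The red catches are at top pixels ≈(398,190) and (396,217). Next I'll fit the track pose by casting rays.

```bash
cat > h.py <<'E'
import cv2,numpy as np
from scipy.optimize import least_squares
S=.16
def ray(d,uv,z):
    R,t=d["R"],d["t"]; c=-R.T@t
    v=R.T@np.linalg.inv(d["mtx"])@np.array([*uv,1.]); return c+v*(z-c[2])/v[2]
def deck2track(p):
    p=np.asarray(p,float); return np.array([-.165+p[0]*np.cos(S)-p[2]*np.sin(S),p[1],.022+p[0]*np.sin(S)+p[2]*np.cos(S)])
def world(P,p):
    q=deck2track(p); c,s=np.cos(P[2]),np.sin(P[2]); return np.array([P[0]+c*q[0]-s*q[1],P[1]+s*q[0]+c*q[1],q[2]])
def proj(d,X):
    u=d["mtx"]@(d["R"]@X+d["t"]); return u[:2]/u[2]
def blobs(img,lo,hi,box):
    h=cv2.cvtColor(img,cv2.COLOR_RGB2HSV); m=cv2.inRange(h,lo,hi)
    if lo[0]==0: m|=cv2.inRange(h,(170,)+lo[1:],(180,)+hi[1:])
    k=np.zeros_like(m); x0,y0,x1,y1=box; k[y0:y1,x0:x1]=m[y0:y1,x0:x1]
    n,_,st,c=cv2.connectedComponentsWithStats(k)
    return [(st[i,4],st[i,:4].tolist(),c[i].round(2)) for i in range(1,n) if st[i,4]>15]
E
python3 - <<'E'
from h import *
T=dict(np.load("top.npz"));C=dict(np.load("scene.npz"))
print(blobs(T["img"],(0,120,80),(8,255,255),(280,160,445,245)))
print(blobs(T["img"],(14,80,80),(28,255,255),(285,160,330,200)))
print(blobs(C["img"],(0,120,80),(8,255,255),(270,170,430,300)))
print(blobs(C["img"],(14,80,80),(28,255,255),(300,170,345,205)))
def res(P,full=False):
    f=[((.247,.03,.005),(398.3,190.2)),((.247,-.03,.005),(396.2,217.5)),((.048,.03,.022),(307,181)),((.048,-.03,.022),(303.7,207.3))]
    # rails crown ends (crop px): mid rail low, mid rail high
    f+=[((0,0,.010),(265+88/4,150+177/4)),((.048,.03,.022),(307,181))]
    return np.concatenate([proj(T,world(P,np.array(a)))-b for a,b in f])
r=least_squares(res,[.6,-.05,-1.6]);print(r.x,r.fun.round(1))
P=r.x;np.save("P.npy",P)
for p in[(.048,.03,.022),(.048,-.03,.022),(.247,.03,.005),(.315,0,.036)]:print(p,world(P,np.array(p)).round(4),proj(T,world(P,np.array(p))).round(1),proj(C,world(P,np.array(p))).round(1))
E
```

```text
[(np.int32(33), [402, 169, 7, 6], array([405.3 , 171.12])), (np.int32(151), [388, 186, 21, 9], array([397.89, 189.95])), (np.int32(141), [386, 213, 21, 9], array([395.74, 217.21])), (np.int32(31), [397, 234, 6, 6], array([399.58, 236.1 ]))]
[(np.int32(483), [296, 167, 22, 27], array([306.62, 180.68]))]
[(np.int32(27), [362, 202, 15, 10], array([368.22, 206.  ])), (np.int32(22), [396, 222, 8, 5], array([399.59, 223.82])), (np.int32(101), [367, 226, 20, 9], array([377.22, 229.52])), (np.int32(103), [339, 235, 20, 12], array([349.91, 239.34])), (np.int32(25), [329, 246, 8, 4], array([332.36, 247.64]))]
[(np.int32(513), [308, 174, 30, 24], array([323.6 , 185.27]))]
[ 0.53944163  0.01486329 -1.68057877] [-0.6 -0.1 -0.9 -0.3  0.6  0.3  0.7  0.6 -0.4 -0.7  0.6  0.3]
(0.048, 0.03, 0.022) [0.5825 0.132  0.0514] [307.6 181.3] [322.6 186. ]
(0.048, -0.03, 0.022) [0.5229 0.1385 0.0514] [304.4 207.9] [298. 193.]
(0.247, 0.03, 0.005) [ 0.5607 -0.066   0.0663] [397.7 190.1] [376. 228.]
(0.315, 0, 0.036) [ 0.5241 -0.1245  0.1077] [429.6 204.4] [384.6 232.4]
```

{"name": "carry_out", "arguments": {"twist": [[0,0,0],[0,0,0],[0,0,0],[0,0,0],[0,0,0]], "travel": [[-30,-17,0],[-40,-23,0],[-40,-23,0],[-40,-23,0],[-40,-23,0]], "grip": [0,0,0,0,0]}}

```text
t: 0.6
position: [0.3903, 0.3862, 0.2311]
eef_rot: [0.216, 0.976, -0.0, -0.0]
force: [1.1, 0.5, -0.8]
grip_width: 0.0121
grip_force: 0.0
```

{"name": "carry_out", "arguments": {"twist": [[0,0,0],[0,0,0],[0,0,0],[0,0,0],[0,0,0]], "travel": [[-40,-23,0],[-40,-23,0],[-40,-23,0],[-40,-23,0],[-30,-17,0]], "grip": [0,0,0,0,0]}}

```text
t: 1.1
position: [0.5174, 0.2059, 0.2312]
eef_rot: [0.217, 0.976, -0.0, 0.0]
force: [0.7, 0.5, 0.3]
grip_width: -0.0001
grip_force: 0.0
```

{"name": "carry_out", "arguments": {"twist": [[0,0,0.14],[0,0,0.14],[0,0,0.14],[0,0,0.14],[0,0,0.14]], "travel": [[0,0,0],[0,0,0],[0,0,0],[0,0,0],[0,0,0]], "grip": [0,0,0,0,0]}}

```text
t: 1.6
position: [0.5159, 0.209, 0.2309]
eef_rot: [0.54, 0.842, -0.0, -0.0]
force: [0.3, -0.2, -0.1]
grip_width: -0.0002
grip_force: 0.0
```

{"name": "carry_out", "arguments": {"twist": [[0,0,0.14],[0,0,0.14],[0,0,0.14],[0,0,0.128],[0,0,0]], "travel": [[0,0,0],[0,0,0],[0,0,0],[0,0,0],[0,0,0]], "grip": [0,0,0,0,0]}}

```text
t: 2.1
position: [0.5158, 0.209, 0.231]
eef_rot: [0.746, 0.666, -0.0, -0.0]
force: [0.5, 1.1, -0.3]
grip_width: -0.0001
grip_force: 0.0
```

```bash
cat > go.py <<'E'
import sys
from h import *
from scipy.spatial.transform import Rotation as Ro
from station import manip
def rep(lane,s,dx=.048,drop=.009):
    """tool-frame travel (mm) to stand s m (uphill +) level from the roller axis when roller is at deck dx"""
    P=np.load("P.npy");st=manip.state();R=Ro.from_quat(st["eef_rot"])
    u=np.array([np.cos(P[2]),np.sin(P[2]),0]);a=world(P,(dx,lane,.022))
    g=a+s*u-[0,0,drop]; X=R.as_matrix()
    print("t",round(st["t"],2),"travel",(X.T@(g-st["position"])*1e3).round(1),"yaw err",round(float(np.arctan2(np.cross(X[:,0],-u)[2],X[:,0]@-u)),4),"F",st["force"].round(1),"along",round(float((st["position"]-a)@u)*1e3,1),"q7",st["q"].round(2))
if __name__=="__main__": rep(*map(float,sys.argv[1:]))
E
python3 go.py -.03 -.050
```

```text
t 2.1 travel [-19.2  14.9 188.6] yaw err 0.0042 F [ 0.5  1.1 -0.3] along -69.3 q7 [-0.75  0.18  0.32  1.66 -0.06  1.31 -0.53]
```

{"name": "carry_out", "arguments": {"twist": [[0,0,-0.004],[0,0,0],[0,0,0],[0,0,0],[0,0,0]], "travel": [[-9,7,35],[-10,8,40],[0,0,40],[0,0,30],[0,0,20]], "grip": [0,0,0,0,0]}}

```text
t: 2.6
position: [0.5276, 0.1879, 0.0636]
eef_rot: [0.743, 0.67, -0.001, -0.0]
force: [0.2, 0.1, -0.2]
grip_width: 0.0003
grip_force: 0.0
```

```bash
python3 go.py -.03 -.050; python3 - <<'E'
from station import manip
import cv2
a=manip.get_image("scene")["img"][110:300,240:430,::-1]; b=manip.get_image("top")["img"][145:245,265:450,::-1]
cv2.imwrite("pics/c2.png",cv2.hconcat([cv2.resize(a,(400,400),interpolation=2),cv2.resize(b[:,:100],(400,400),interpolation=2)]))
E
```

```text
t 2.6 travel [ 0.4  0.8 21.3] yaw err -0.0061 F [ 0.2  0.1 -0.2] along -49.6 q7 [-0.69  0.36  0.31  1.83 -0.13  0.98 -0.42]
```

View pics/c2.png

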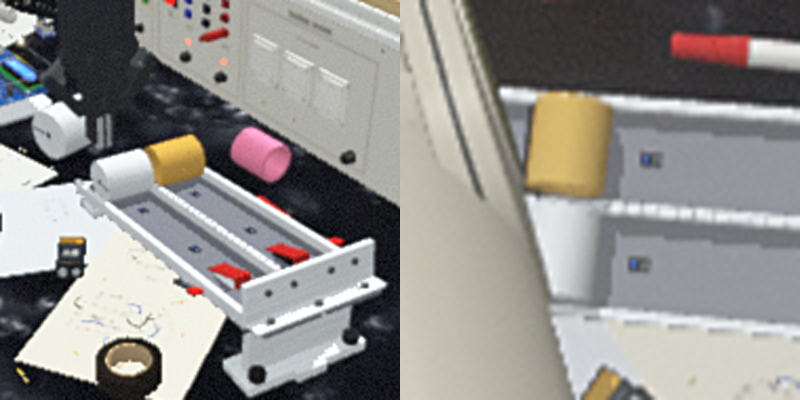

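The picture shows the closed fingers standing just downhill of the silver roller (left crop ≈(103,130)), with everything clear. I'll go down and make contact slowly.

{"name": "carry_out", "arguments": {"twist": [[0,0,0],[0,0,0],[0,0,0],[0,0,0],[0,0,0]], "travel": [[0,1,8],[0,0,8],[0,0,5],[-5,0,0],[-5,0,0]], "grip": [0,0,0,0,0]}}

```text
t: 3.2
position: [0.5289, 0.1782, 0.0456]
eef_rot: [0.744, 0.668, 0.0, 0.0]
force: [-0.1, 0.9, 0.1]
grip_width: 0.0002
grip_force: 0.0
```

```bash
python3 go.py -.03 -.033
```

```text
t 3.2 travel [-7.1 -1.7  3.2] yaw err -0.0022 F [-0.1  0.9  0.1] along -40.1 q7 [-0.67  0.37  0.31  1.85 -0.14  0.94 -0.4 ]
```

{"name": "carry_out", "arguments": {"twist": [[0,0,0],[0,0,0],[0,0,0],[0,0,0],[0,0,0]], "travel": [[-1,-1,1],[-2,0,1],[-2,0,0],[-2,0,0],[-2,0,-0.3]], "grip": [0,0,0,0,0]}}

```text
t: 3.7
position: [0.527, 0.17, 0.0438]
eef_rot: [0.744, 0.668, 0.0, -0.0]
force: [0.2, 1.7, 0.4]
grip_width: 0.0
grip_force: 0.8
```

```bash
python3 go.py -.03 -.033
```

```text
t 3.7 travel [ 1.3 -0.6  1.5] yaw err -0.0022 F [0.2 1.7 0.4] along -31.7 q7 [-0.66  0.37  0.32  1.86 -0.14  0.93 -0.39]
```

{"name": "carry_out", "arguments": {"twist": [[0,0,0],[0,0,0],[0,0,0],[0,0,0],[0,0,0]], "travel": [[-3,0,-0.3],[-4,0,-0.5],[-4,0,-0.6],[-4,0,-0.6],[-4,0,-0.6]], "grip": [0,0,0,0,0]}}

```text
t: 4.2
position: [0.5248, 0.1504, 0.0463]
eef_rot: [0.744, 0.668, 0.0, -0.0]
force: [0.3, 1.6, 0.7]
grip_width: -0.0004
grip_force: 0.8
```

```bash
cat > see.py <<'E'
from h import *
import sys
from station import manip
# silhouette centre of the roller in the scene view -> deck x along lane
P=np.load("P.npy"); lane=float(sys.argv[1]); d=manip.get_image("scene"); img=d["img"]
cv2.imwrite(sys.argv[2],cv2.resize(img[150:300,260:430,::-1],(680,600),interpolation=2))
E
python3 go.py -.03 -.033; python3 see.py -.03 pics/c3.png
```

```text
t 4.2 travel [21.  -0.5  3.9] yaw err -0.0017 F [0.3 1.6 0.7] along -12.0 q7 [-0.64  0.35  0.33  1.88 -0.14  0.93 -0.36]
```

View pics/c3.png

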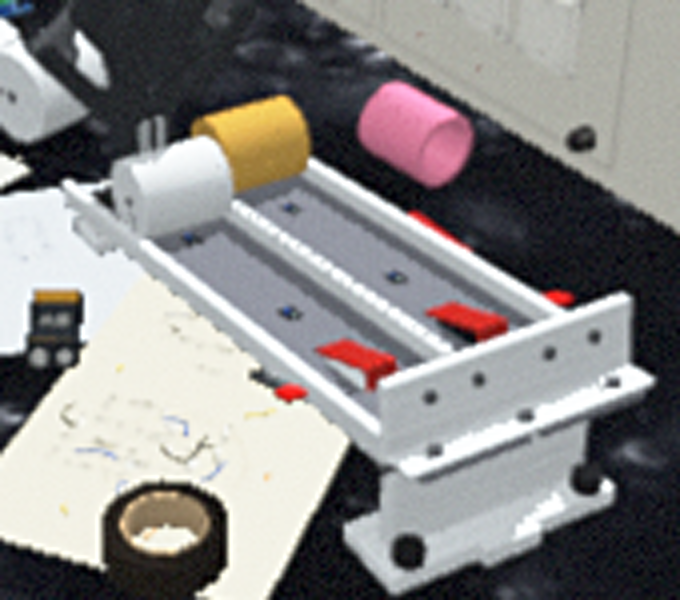

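The picture shows the silver roller (crop ≈(175,185)) moved uphill with the fingers behind it. The brass sleeve hasn't moved. I'll carry on pushing.

{"name": "carry_out", "arguments": {"twist": [[0,0,0],[0,0,0],[0,0,0],[0,0,0],[0,0,0]], "travel": [[-4,0,-0.6],[-4,0,-0.6],[-4,0,-0.6],[-4,0,-0.6],[-4,0,-0.6]], "grip": [0,0,0,0,0]}}

```text
t: 4.75
position: [0.5226, 0.1306, 0.0493]
eef_rot: [0.744, 0.668, 0.0, -0.0]
force: [-0.4, 1.6, 1.3]
grip_width: -0.0003
grip_force: 0.8
```

{"name": "carry_out", "arguments": {"twist": [[0,0,0],[0,0,0],[0,0,0],[0,0,0],[0,0,0]], "travel": [[-4,0,-0.6],[-4,0,-0.6],[-4,0,-0.6],[-4,0,-0.6],[-4,0,-0.6]], "grip": [0,0,0,0,0]}}

```text
t: 5.25
position: [0.5204, 0.1107, 0.0522]
eef_rot: [0.744, 0.668, 0.0, -0.0]
force: [0.3, 0.9, 0.3]
grip_width: 0.0004
grip_force: 0.8
```

{"name": "carry_out", "arguments": {"twist": [[0,0,0],[0,0,0],[0,0,0],[0,0,0],[0,0,0]], "travel": [[-4,0,-0.6],[-4,0,-0.6],[-4,0,-0.6],[-4,0,-0.6],[-4,0,-0.6]], "grip": [0,0,0,0,0]}}

```text
t: 5.75
position: [0.5183, 0.0908, 0.0553]
eef_rot: [0.744, 0.668, 0.0, -0.0]
force: [-0.1, 1.6, 1.2]
grip_width: -0.0002
grip_force: 0.8
```

```bash
python3 go.py -.03 -.033 .13
```

```text
t 5.75 travel [-0.  -0.7 -0.2] yaw err -0.0018 F [-0.1  1.6  1.2] along -33.0 q7 [-0.57  0.3   0.36  1.93 -0.13  0.94 -0.26]
```

{"name": "carry_out", "arguments": {"twist": [[0,0,0],[0,0,0],[0,0,0],[0,0,0],[0,0,0]], "travel": [[-4,-0.2,-0.65],[-4,-0.2,-0.65],[-4,0,-0.65],[-4,0,-0.65],[-4,0,-0.65]], "grip": [0,0,0,0,0]}}

```text
t: 6.25
position: [0.5157, 0.071, 0.0585]
eef_rot: [0.744, 0.668, 0.0, -0.0]
force: [-0.1, 1.3, 1.2]
grip_width: -0.0001
grip_force: 0.8
```

{"name": "carry_out", "arguments": {"twist": [[0,0,0],[0,0,0],[0,0,0],[0,0,0],[0,0,0]], "travel": [[-4,0,-0.65],[-4,0,-0.65],[-4,0,-0.65],[-4,0,-0.65],[-4,0,-0.65]], "grip": [0,0,0,0,0]}}

```text
t: 6.75
position: [0.5136, 0.0511, 0.0618]
eef_rot: [0.744, 0.668, 0.0, -0.0]
force: [0.9, 1.5, 0.3]
grip_width: 0.0
grip_force: 0.8
```

{"name": "carry_out", "arguments": {"twist": [[0,0,0],[0,0,0],[0,0,0],[0,0,0],[0,0,0]], "travel": [[-4,0,-0.65],[-4,0,-0.65],[-4,0,-0.65],[-4,0,-0.65],[-4,0,-0.65]], "grip": [0,0,0,0,0]}}

```text
t: 7.25
position: [0.5114, 0.0312, 0.065]
eef_rot: [0.744, 0.668, 0.0, -0.0]
force: [0.7, 1.0, 1.5]
grip_width: -0.0002
grip_force: 0.8
```

{"name": "carry_out", "arguments": {"twist": [[0,0,0],[0,0,0],[0,0,0],[0,0,0],[0,0,0]], "travel": [[-4,0,-0.65],[-4,0,-0.65],[-4,0,-0.65],[-3,0,-0.5],[-3,0,-0.5]], "grip": [0,0,0,0,0]}}

```text
t: 7.75
position: [0.5095, 0.0134, 0.0679]
eef_rot: [0.744, 0.668, 0.0, -0.0]
force: [-0.3, 2.0, 1.8]
grip_width: -0.0003
grip_force: 0.8
```

```bash
python3 go.py -.03 -.033 .208
```

```text
t 7.75 travel [ 0.9 -0.4  0.1] yaw err -0.0017 F [-0.3  2.   1.8] along -32.1 q7 [-0.48  0.25  0.4   1.96 -0.12  0.95 -0.12]
```

{"name": "carry_out", "arguments": {"twist": [[0,0,0],[0,0,0],[0,0,0],[0,0,0],[0,0,0]], "travel": [[-3,0,-0.48],[-3,0,-0.48],[-3,0,-0.48],[-3,0,-0.48],[-3,0,-0.48]], "grip": [0,0,0,0,0]}}

```text
t: 8.25
position: [0.5081, -0.001, 0.0705]
eef_rot: [0.744, 0.668, 0.0, -0.0]
force: [0.0, 3.8, 2.8]
grip_width: 0.0002
grip_force: 2.3
```

{"name": "carry_out", "arguments": {"twist": [[0,0,0],[0,0,0],[0,0,0],[0,0,0],[0,0,0]], "travel": [[-3,0,-0.48],[-3,0,-0.48],[-3,0,-0.48],[-3,0,-0.48],[-3,0,-0.48]], "grip": [0,0,0,0,0]}}

```text
t: 8.75
position: [0.5062, -0.0166, 0.0727]
eef_rot: [0.744, 0.668, -0.0, -0.0]
force: [-0.1, 1.5, -0.4]
grip_width: -0.0002
grip_force: 0.8
```

{"name": "carry_out", "arguments": {"twist": [[0,0,0],[0,0,0],[0,0,0],[0,0,0],[0,0,0]], "travel": [[-3,0,-0.48],[-3,0,-0.48],[-3,0,-0.48],[-3,0,-0.48],[-3,0,-0.48]], "grip": [0,0,0,0,0]}}

```text
t: 9.25
position: [0.5047, -0.0313, 0.0751]
eef_rot: [0.744, 0.668, 0.0, -0.0]
force: [0.7, 1.4, -0.1]
grip_width: -0.0003
grip_force: 0.8
```

{"name": "carry_out", "arguments": {"twist": [[0,0,0],[0,0,0],[0,0,0],[0,0,0],[0,0,0]], "travel": [[-3,0,-0.48],[-3,0,-0.48],[-3,0,-0.48],[-3,0,-0.48],[-3,0,-0.48]], "grip": [0,0,0,0,0]}}

```text
t: 9.75
position: [0.503, -0.0462, 0.0775]
eef_rot: [0.744, 0.668, 0.0, -0.0]
force: [0.0, 1.1, -0.6]
grip_width: -0.0001
grip_force: 0.7
```

```bash
python3 go.py -.03 -.033 .29; python3 see.py -.03 pics/c4.png
```

```text
t 9.75 travel [-20.1  -0.6  -3.4] yaw err -0.0018 F [ 0.   1.1 -0.6] along -53.1 q7 [-0.4   0.23  0.44  1.97 -0.12  0.97 -0.  ]
```

View pics/c4.png

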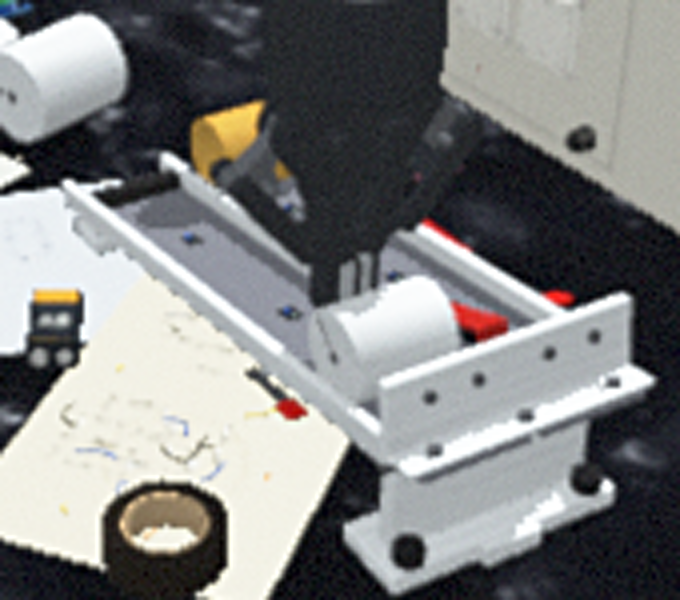

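The silver roller (crop ≈(385,330)) is on the pressed-down catch, close to the stop. The catch's outside tab has dropped from row 392 to about 410, so I can use it to see the catch state.

{"name": "carry_out", "arguments": {"twist": [[0,0,0],[0,0,0],[0,0,0],[0,0,0],[0,0,0]], "travel": [[-3,0,-0.48],[-3,0,-0.48],[-3,0,-0.48],[-3,0,-0.48],[-2,0,-0.3]], "grip": [0,0,0,0,0]}}

```text
t: 10.3
position: [0.5015, -0.0604, 0.0797]
eef_rot: [0.744, 0.668, -0.0, 0.0]
force: [-0.0, 0.9, 0.7]
grip_width: 0.0001
grip_force: 0.3
```

{"name": "carry_out", "arguments": {"twist": [[0,0,0],[0,0,0],[0,0,0],[0,0,0],[0,0,0]], "travel": [[-1.5,0,-0.25],[-1,0,-0.16],[-0.5,0,0],[0,0,0],[0,0,0]], "grip": [0,0,0,0,0]}}

```text
t: 10.8
position: [0.5013, -0.0628, 0.0801]
eef_rot: [0.744, 0.668, 0.0, -0.0]
force: [-0.3, 1.0, 0.2]
grip_width: 0.0001
grip_force: 0.6
```

```bash
cat > tab.py <<'E'
from h import *
from station import manip
d=manip.get_image("scene")
print([(b[0].item(),b[2].tolist()) for b in blobs(d["img"],(0,120,80),(8,255,255),(320,195,430,300))])
E
python3 go.py -.03 -.033 .29; python3 tab.py
```

```text
t 10.8 travel [-3.5 -0.6 -0.8] yaw err -0.002 F [-0.3  1.   0.2] along -36.5 q7 [-0.38  0.22  0.46  1.97 -0.12  0.98  0.03]
[(22, [399.59, 223.82]), (44, [381.91, 230.27]), (22, [332.14, 247.73])]
```

The tab is back at its "up" pixel. I'll nudge a few mm more so the roller reaches the stop, watching the force.

{"name": "carry_out", "arguments": {"twist": [[0,0,0],[0,0,0],[0,0,0],[0,0,0],[0,0,0]], "travel": [[-1,0,-0.16],[-1,0,-0.16],[-0.5,0,0],[0,0,0],[0,0,0]], "grip": [0,0,0,0,0]}}

```text
t: 11.35
position: [0.5009, -0.0655, 0.0804]
eef_rot: [0.744, 0.668, -0.0, 0.0]
force: [0.2, 0.2, 0.0]
grip_width: 0.0
grip_force: 0.3
```

{"name": "carry_out", "arguments": {"twist": [[0,0,0],[0,0,0],[0,0,0],[0,0,0],[0,0,0]], "travel": [[-0.5,0,-0.1],[-0.5,0,-0.1],[-0.5,0,-0.1],[0,0,0],[0,0,0]], "grip": [0,0,0,0,0]}}

```text
t: 11.85
position: [0.5008, -0.067, 0.0807]
eef_rot: [0.744, 0.668, 0.0, 0.0]
force: [0.5, 0.3, 1.0]
grip_width: 0.0002
grip_force: 0.6
```

```bash
python3 go.py -.03 -.033 .293; python3 tab.py
```

```text
t 11.85 travel [-2.2 -0.6 -0.7] yaw err -0.0017 F [0.5 0.3 1. ] along -35.2 q7 [-0.37  0.22  0.46  1.97 -0.12  0.98  0.04]
[(22, [399.59, 223.82]), (35, [382.63, 230.31]), (23, [332.26, 247.78])]
```

{"name": "carry_out", "arguments": {"twist": [[0,0,0],[0,0,0],[0,0,0],[0,0,0],[0,0,0]], "travel": [[-0.5,0,-0.1],[-0.5,0,-0.1],[-0.3,0,0],[0,0,0],[0,0,0]], "grip": [0,0,0,0,0]}}

```text
t: 12.4
position: [0.5007, -0.0677, 0.0809]
eef_rot: [0.744, 0.668, 0.0, -0.0]
force: [0.7, 4.8, 1.1]
grip_width: 0.0
grip_force: 2.5
```

```bash
python3 go.py -.03 -.033 .293; python3 tab.py;python3 see.py -.03 pics/c5.png
```

```text
t 12.4 travel [-1.4 -0.6 -0.5] yaw err -0.0022 F [0.7 4.8 1.1] along -34.4 q7 [-0.37  0.22  0.46  1.97 -0.12  0.98  0.04]
[(22, [399.59, 223.82]), (34, [382.68, 230.24]), (23, [332.26, 247.78])]
```

View pics/c5.png

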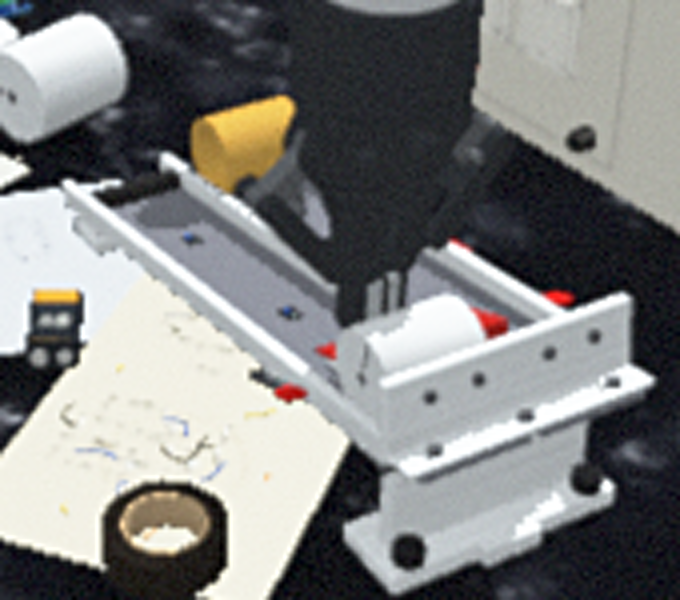

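The roller touches the stop (about 5 N) and the tab at (290,392) is up, so the catch is up behind it. I'll back off gently.

{"name": "carry_out", "arguments": {"twist": [[0,0,0],[0,0,0],[0,0,0],[0,0,0],[0,0,0]], "travel": [[1,0,0],[1.5,0,0],[1.5,0,0],[1.5,0,0],[1.5,0,0]], "grip": [0,0,0,0,0]}}

```text
t: 13.0
position: [0.5014, -0.0613, 0.0809]
eef_rot: [0.744, 0.668, -0.0, 0.0]
force: [0.1, -0.0, 0.0]
grip_width: 0.0004
grip_force: 0.0
```

{"name": "carry_out", "arguments": {"twist": [[0,0,0],[0,0,0],[0,0,0],[0,0,0],[0,0,0]], "travel": [[1.5,0,-1],[1.5,0,-1],[1.5,0,-1],[1.5,0,-1],[0,0,0]], "grip": [0,0,0,0,0]}}

```text
t: 13.5
position: [0.5022, -0.055, 0.0851]
eef_rot: [0.744, 0.668, 0.0, 0.0]
force: [-0.2, 0.7, 0.1]
grip_width: 0.0
grip_force: 0.0
```

```bash
python3 go.py -.03 -.033 .288; python3 tab.py
```

```text
t 13.5 travel [-9.3 -0.7  4.5] yaw err -0.0021 F [-0.2  0.7  0.1] along -42.3 q7 [-0.39  0.22  0.45  1.96 -0.11  0.99  0.01]
[(16, [370.75, 207.62]), (22, [399.59, 223.82]), (46, [381.78, 230.41]), (23, [332.26, 247.78])]
```

{"name": "carry_out", "arguments": {"twist": [[0,0,0],[0,0,0],[0,0,0],[0,0,0],[0,0,0]], "travel": [[0,0,-15],[0,0,-25],[15,0,-15],[30,0,0],[40,0,0]], "grip": [0,0,0,0,0]}}

```text
t: 14.05
position: [0.5117, 0.0286, 0.1407]
eef_rot: [0.745, 0.667, 0.001, 0.0]
force: [1.2, -0.1, 0.1]
grip_width: 0.0003
grip_force: 0.0
```

{"name": "carry_out", "arguments": {"twist": [[0,0,0],[0,0,0],[0,0,0],[0,0,0],[0,0,0]], "travel": [[40,0,0],[40,0,0],[40,0,0],[25,0,0],[15,0,0]], "grip": [0,0,0,0,0]}}

```text
t: 14.55
position: [0.5282, 0.1908, 0.1397]
eef_rot: [0.743, 0.669, 0.0, -0.0]
force: [-0.6, 0.4, 0.4]
grip_width: 0.0001
grip_force: 0.0
```

```bash
python3 go.py .03 -.050
```

```text
t 14.55 travel [-2.8 60.5 97.3] yaw err -0.0044 F [-0.6  0.4  0.4] along -52.5 q7 [-0.68  0.26  0.29  1.76 -0.08  1.13 -0.47]
```

{"name": "carry_out", "arguments": {"twist": [[0,0,-0.004],[0,0,0],[0,0,0],[0,0,0],[0,0,0]], "travel": [[2,20,0],[0,25,10],[0,15,20],[0,0,25],[0,0,20]], "grip": [0,0,0,0,0]}}

```text
t: 15.05
position: [0.5886, 0.1823, 0.0634]
eef_rot: [0.744, 0.669, -0.001, 0.0]
force: [0.4, -0.3, 0.4]
grip_width: 0.0001
grip_force: 0.0
```

```bash
python3 go.py .03 -.050; python3 tab.py; python3 see.py .03 pics/c6.png
```

```text
t 15.05 travel [-0.7 -0.5 21.1] yaw err -0.0039 F [ 0.4 -0.3  0.4] along -50.7 q7 [-0.61  0.46  0.29  1.68 -0.15  1.02 -0.37]
[(27, [368.22, 206.0]), (22, [399.59, 223.82]), (46, [381.78, 230.41]), (25, [332.2, 247.64])]
```

View pics/c6.png

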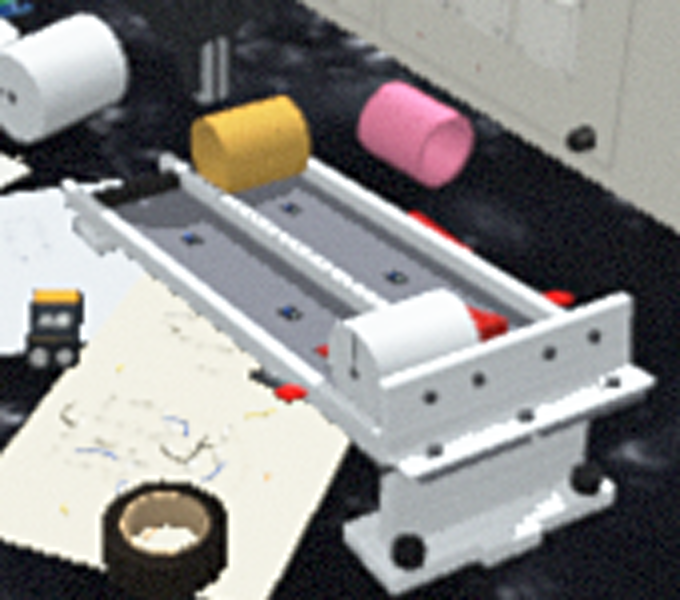

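The silver roller (≈(410,335)) is held at the top by its catch. The fingers (≈(215,70)) are behind and above the brass sleeve (≈(250,145)). Now I'll push the sleeve.

{"name": "carry_out", "arguments": {"twist": [[0,0,0],[0,0,0],[0,0,0],[0,0,0],[0,0,0]], "travel": [[0,0,8],[0,0,8],[0,0,6],[-5,0,0],[-4,0,0]], "grip": [0,0,0,0,0]}}

```text
t: 15.65
position: [0.5875, 0.1745, 0.0432]
eef_rot: [0.743, 0.669, 0.0, 0.0]
force: [-0.0, 1.2, -0.0]
grip_width: 0.0001
grip_force: 0.0
```

```bash
python3 go.py .03 -.033
```

```text
t 15.65 travel [-9.8 -0.3  0.8] yaw err -0.0057 F [-0.   1.2 -0. ] along -42.8 q7 [-0.59  0.48  0.29  1.7  -0.16  0.98 -0.35]
```

{"name": "carry_out", "arguments": {"twist": [[0,0,0],[0,0,0],[0,0,0],[0,0,0],[0,0,0]], "travel": [[-2,0,0],[-2,0,0],[-2,0,0],[-2,0,0],[-2,0,0]], "grip": [0,0,0,0,0]}}

```text
t: 16.15
position: [0.5865, 0.1654, 0.0432]
eef_rot: [0.743, 0.67, 0.0, -0.0]
force: [0.3, 1.0, 1.4]
grip_width: -0.0002
grip_force: 0.7
```

{"name": "carry_out", "arguments": {"twist": [[0,0,0],[0,0,0],[0,0,0],[0,0,0],[0,0,0]], "travel": [[-3,0,-0.3],[-3,0,-0.4],[-4,0,-0.65],[-4,0,-0.65],[-4,0,-0.65]], "grip": [0,0,0,0,0]}}

```text
t: 16.65
position: [0.5845, 0.1468, 0.0457]
eef_rot: [0.743, 0.669, 0.0, -0.0]
force: [-0.6, 1.6, 1.4]
grip_width: 0.0005
grip_force: 0.7
```

```bash
python3 go.py .03 -.033 .066; python3 - <<'E'
from h import *
from station import manip
d=manip.get_image("scene");print(blobs(d["img"],(14,80,80),(28,255,255),(300,165,400,255)))
P=np.load("P.npy")
for x in(.048,.066,.07):print(x,proj(d,world(P,(x,.03,.022))).round(1))
E
```

```text
t 16.65 travel [ 0.3 -0.3  0.5] yaw err -0.0056 F [-0.6  1.6  1.4] along -32.7 q7 [-0.56  0.46  0.3   1.73 -0.16  0.98 -0.31]
[(np.int32(579), [312, 176, 31, 25], array([327.21, 188.5 ]))]
0.048 [322.6 186. ]
0.066 [326.7 188.6]
0.07 [327.6 189.2]
```

{"name": "carry_out", "arguments": {"twist": [[0,0,0],[0,0,0],[0,0,0],[0,0,0],[0,0,0]], "travel": [[-4,0,-0.6],[-4,0,-0.6],[-4,0,-0.65],[-4,0,-0.65],[-4,0,-0.65]], "grip": [0,0,0,0,0]}}

```text
t: 17.2
position: [0.5824, 0.127, 0.0488]
eef_rot: [0.743, 0.669, 0.0, -0.0]
force: [0.9, 1.2, 0.8]
grip_width: 0.0002
grip_force: 0.7
```

{"name": "carry_out", "arguments": {"twist": [[0,0,0],[0,0,0],[0,0,0],[0,0,0],[0,0,0]], "travel": [[-4,0,-0.65],[-4,0,-0.65],[-4,0,-0.65],[-4,0,-0.65],[-4,0,-0.65]], "grip": [0,0,0,0,0]}}

```text
t: 17.7
position: [0.5803, 0.1071, 0.052]
eef_rot: [0.743, 0.669, 0.0, -0.0]
force: [1.5, 1.9, 0.5]
grip_width: -0.0003
grip_force: 0.7
```

{"name": "carry_out", "arguments": {"twist": [[0,0,0],[0,0,0],[0,0,0],[0,0,0],[0,0,0]], "travel": [[-4,0,-0.65],[-4,0,-0.65],[-4,0,-0.65],[-4,0,-0.65],[-4,0,-0.65]], "grip": [0,0,0,0,0]}}

```text
t: 18.2
position: [0.5782, 0.0872, 0.0553]
eef_rot: [0.743, 0.669, 0.0, -0.0]
force: [-0.7, 1.9, 1.4]
grip_width: 0.0001
grip_force: 0.7
```

```bash
python3 go.py .03 -.033 .127
```

```text
t 18.2 travel [-0.  -0.6  0.3] yaw err -0.0058 F [-0.7  1.9  1.4] along -33.0 q7 [-0.49  0.41  0.32  1.77 -0.15  0.98 -0.21]
```

{"name": "carry_out", "arguments": {"twist": [[0,0,0],[0,0,0],[0,0,0],[0,0,0],[0,0,0]], "travel": [[-4,-0.1,-0.6],[-4,-0.1,-0.65],[-4,-0.1,-0.65],[-4,-0.1,-0.65],[-4,-0.1,-0.65]], "grip": [0,0,0,0,0]}}

```text
t: 18.7
position: [0.5757, 0.0673, 0.0585]
eef_rot: [0.743, 0.669, 0.0, -0.0]
force: [-0.2, 1.7, 0.3]
grip_width: -0.0
grip_force: 0.7
```

{"name": "carry_out", "arguments": {"twist": [[0,0,0],[0,0,0],[0,0,0],[0,0,0],[0,0,0]], "travel": [[-4,0,-0.65],[-4,0,-0.65],[-4,0,-0.65],[-4,0,-0.65],[-4,0,-0.65]], "grip": [0,0,0,0,0]}}

```text
t: 19.2
position: [0.5736, 0.0475, 0.0618]
eef_rot: [0.743, 0.669, 0.0, -0.0]
force: [0.2, 2.2, -0.4]
grip_width: 0.0
grip_force: 0.7
```

{"name": "carry_out", "arguments": {"twist": [[0,0,0],[0,0,0],[0,0,0],[0,0,0],[0,0,0]], "travel": [[-4,0,-0.65],[-4,0,-0.65],[-4,0,-0.65],[-4,0,-0.65],[-4,0,-0.65]], "grip": [0,0,0,0,0]}}

```text
t: 19.7
position: [0.5715, 0.0276, 0.065]
eef_rot: [0.743, 0.669, 0.0, -0.0]
force: [0.2, 1.7, 1.1]
grip_width: 0.0
grip_force: 0.7
```

{"name": "carry_out", "arguments": {"twist": [[0,0,0],[0,0,0],[0,0,0],[0,0,0],[0,0,0]], "travel": [[-4,0,-0.65],[-4,0,-0.65],[-4,0,-0.65],[-3,0,-0.48],[-3,0,-0.48]], "grip": [0,0,0,0,0]}}

```text
t: 20.2
position: [0.5696, 0.0098, 0.0679]
eef_rot: [0.743, 0.669, 0.0, -0.0]
force: [0.4, 1.2, 0.4]
grip_width: 0.0001
grip_force: 0.7
```

```bash
python3 go.py .03 -.033 .206
```

```text
t 20.2 travel [-0.1 -0.6  0.3] yaw err -0.0058 F [0.4 1.2 0.4] along -33.1 q7 [-0.39  0.37  0.35  1.81 -0.15  0.99 -0.08]
```

{"name": "carry_out", "arguments": {"twist": [[0,0,0],[0,0,0],[0,0,0],[0,0,0],[0,0,0]], "travel": [[-3,0,-0.48],[-3,0,-0.48],[-3,0,-0.48],[-3,0,-0.48],[-3,0,-0.48]], "grip": [0,0,0,0,0]}}

```text
t: 20.7
position: [0.5681, -0.0052, 0.0703]
eef_rot: [0.743, 0.669, 0.0, -0.0]
force: [0.2, 1.5, 1.6]
grip_width: -0.0002
grip_force: 0.7
```

{"name": "carry_out", "arguments": {"twist": [[0,0,0],[0,0,0],[0,0,0],[0,0,0],[0,0,0]], "travel": [[-3,0,-0.48],[-3,0,-0.48],[-3,0,-0.48],[-3,0,-0.48],[-3,0,-0.48]], "grip": [0,0,0,0,0]}}

```text
t: 21.2
position: [0.5664, -0.0204, 0.0726]
eef_rot: [0.743, 0.669, -0.0, -0.0]
force: [0.0, 1.4, 0.2]
grip_width: -0.0003
grip_force: 0.7
```

{"name": "carry_out", "arguments": {"twist": [[0,0,0],[0,0,0],[0,0,0],[0,0,0],[0,0,0]], "travel": [[-3,0,-0.48],[-3,0,-0.48],[-3,0,-0.48],[-3,0,-0.48],[-3,0,-0.48]], "grip": [0,0,0,0,0]}}

```text
t: 21.7
position: [0.565, -0.035, 0.0751]
eef_rot: [0.743, 0.669, 0.0, -0.0]
force: [-0.9, 1.4, 1.1]
grip_width: -0.0002
grip_force: 0.7
```

{"name": "carry_out", "arguments": {"twist": [[0,0,0],[0,0,0],[0,0,0],[0,0,0],[0,0,0]], "travel": [[-3,0,-0.48],[-3,0,-0.48],[-3,0,-0.48],[-3,0,-0.48],[-3,0,-0.48]], "grip": [0,0,0,0,0]}}

```text
t: 22.2
position: [0.5634, -0.0499, 0.0775]
eef_rot: [0.743, 0.669, 0.0, -0.0]
force: [0.3, 0.5, 0.0]
grip_width: 0.0002
grip_force: 0.7
```

```bash
python3 go.py .03 -.0344 .293;python3 tab.py
```

```text
t 22.2 travel [-24.6  -1.1  -3.9] yaw err -0.0059 F [0.3 0.5 0. ] along -59.0 q7 [-0.31  0.35  0.38  1.81 -0.15  1.01  0.03]
[(23, [332.26, 247.78])]
```

{"name": "carry_out", "arguments": {"twist": [[0,0,0],[0,0,0],[0,0,0],[0,0,0],[0,0,0]], "travel": [[-3,0,-0.48],[-3,0,-0.48],[-3,0,-0.48],[-3,0,-0.48],[-3,0,-0.48]], "grip": [0,0,0,0,0]}}

```text
t: 22.75
position: [0.5618, -0.065, 0.0798]
eef_rot: [0.743, 0.669, -0.0, -0.0]
force: [1.2, 0.1, 0.6]
grip_width: 0.0002
grip_force: 0.3
```

{"name": "carry_out", "arguments": {"twist": [[0,0,0],[0,0,0],[0,0,0],[0,0,0],[0,0,0]], "travel": [[-2,0,-0.3],[-1.5,0,-0.25],[-1.5,0,-0.2],[-1,0,-0.1],[0,0,0]], "grip": [0,0,0,0,0]}}

```text
t: 23.25
position: [0.5614, -0.0706, 0.0808]
eef_rot: [0.743, 0.669, 0.0, 0.0]
force: [-0.9, 1.4, 0.6]
grip_width: 0.0001
grip_force: 0.4
```

```bash
python3 go.py .03 -.0344 .293;python3 tab.py
```

```text
t 23.25 travel [-3.8 -1.2 -0.6] yaw err -0.0058 F [-0.9  1.4  0.6] along -38.2 q7 [-0.29  0.35  0.39  1.81 -0.15  1.01  0.06]
[(24, [332.29, 247.71])]
```

{"name": "carry_out", "arguments": {"twist": [[0,0,0],[0,0,0],[0,0,0],[0,0,0],[0,0,0]], "travel": [[-0.7,0,-0.1],[-0.7,0,-0.1],[-0.6,0,-0.1],[0,0,0],[0,0,0]], "grip": [0,0,0,0,0]}}

```text
t: 23.8
position: [0.5611, -0.0726, 0.081]
eef_rot: [0.743, 0.669, 0.0, 0.0]
force: [0.4, 0.6, 0.6]
grip_width: -0.0001
grip_force: 0.5
```

```bash
python3 go.py .03 -.0344 .293; python3 - <<'E'
from h import *
from station import manip
d=manip.get_image("top");print([(b[0].item(),b[2].tolist()) for b in blobs(d["img"],(0,120,80),(8,255,255),(380,160,445,245))])
E
```

```text
t 23.8 travel [-1.8 -1.1 -0.4] yaw err -0.0057 F [0.4 0.6 0.6] along -36.2 q7 [-0.28  0.35  0.39  1.81 -0.15  1.01  0.07]
[(78, [392.63, 189.83]), (129, [394.4, 217.07]), (31, [399.58, 236.1])]
```

{"name": "carry_out", "arguments": {"twist": [[0,0,0],[0,0,0],[0,0,0],[0,0,0],[0,0,0]], "travel": [[-0.5,0,-0.1],[-0.5,0,-0.1],[-0.5,0,-0.1],[0,0,0],[0,0,0]], "grip": [0,0,0,0,0]}}

```text
t: 24.35
position: [0.5609, -0.074, 0.0813]
eef_rot: [0.743, 0.669, 0.0, -0.0]
force: [-1.0, 2.5, 0.0]
grip_width: 0.0004
grip_force: 0.9
```

Contact with the stop is starting, so I'll nudge slightly and then look.

{"name": "carry_out", "arguments": {"twist": [[0,0,0],[0,0,0],[0,0,0],[0,0,0],[0,0,0]], "travel": [[-0.3,0,0],[-0.2,0,0],[0,0,0],[0,0,0],[0,0,0]], "grip": [0,0,0,0,0]}}

```text
t: 24.85
position: [0.5609, -0.0741, 0.0813]
eef_rot: [0.743, 0.67, 0.0, -0.0]
force: [0.6, 4.9, 0.4]
grip_width: -0.0003
grip_force: 2.6
```

```bash
python3 go.py .03 -.0344 .293;python3 tab.py;python3 see.py .03 pics/c7.png
```

```text
t 24.85 travel [-0.3 -1.1 -0.1] yaw err -0.0061 F [0.6 4.9 0.4] along -34.7 q7 [-0.28  0.35  0.39  1.81 -0.16  1.02  0.07]
[(24, [332.29, 247.71])]
```

View pics/c7.png

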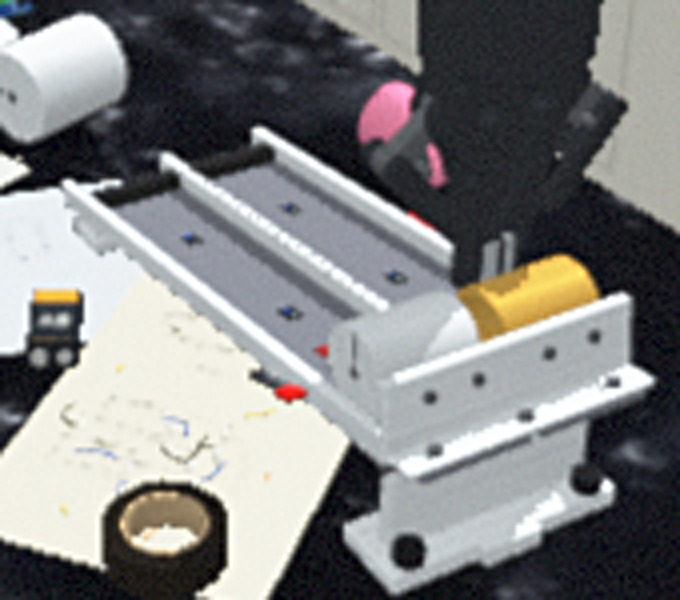

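The brass sleeve (≈(535,300)) is at the stop with about 5 N on it, and both lanes look fine. I'll back off slowly; if the catch holds, contact force should vanish.

{"name": "carry_out", "arguments": {"twist": [[0,0,0],[0,0,0],[0,0,0],[0,0,0],[0,0,0]], "travel": [[1,0,0],[1.5,0,0],[1.5,0,0],[1.5,0,0],[1.5,0,0]], "grip": [0,0,0,0,0]}}

```text
t: 25.45
position: [0.5615, -0.0677, 0.0812]
eef_rot: [0.743, 0.669, -0.0, 0.0]
force: [0.7, 0.2, 0.9]
grip_width: -0.0
grip_force: 0.0
```

{"name": "carry_out", "arguments": {"twist": [[0,0,0],[0,0,0],[0,0,0],[0,0,0],[0,0,0]], "travel": [[1,0,0],[1,0,0],[1,0,0],[0,0,0],[0,0,0]], "grip": [0,0,0,0,0]}}

```text
t: 25.95
position: [0.5619, -0.0647, 0.0813]
eef_rot: [0.743, 0.669, 0.0, 0.0]
force: [0.6, -0.0, 0.3]
grip_width: 0.0002
grip_force: 0.0
```

```bash
python3 - <<'E'
from h import *
from station import manip
P=np.load("P.npy");d=manip.get_image("scene");print(manip.state()["grip_force"],blobs(d["img"],(14,80,80),(28,255,255),(360,200,430,255)))
for x in(.28,.288,.293):print(x,proj(d,world(P,(x,.03,.022))).round(1))
E
```

```text
0.0 [(np.int32(481), [372, 212, 37, 23], array([390.67, 222.56]))]
0.28 [386.7 226.7]
0.288 [389.5 228.4]
0.293 [391.2 229.5]
```

Contact is gone and the sleeve is held. I'll retreat upward and check once more.

{"name": "carry_out", "arguments": {"twist": [[0,0,0],[0,0,0],[0,0,0],[0,0,0],[0,0,0]], "travel": [[3,0,-10],[0,0,-25],[0,0,-30],[20,0,-30],[30,0,-10]], "grip": [0,0,0,0,0]}}

```text
t: 26.5
position: [0.5688, -0.0134, 0.1906]
eef_rot: [0.744, 0.668, 0.002, 0.002]
force: [0.8, 0.7, 0.6]
grip_width: 0.0001
grip_force: 0.0
```

{"name": "carry_out", "arguments": {"twist": [[0,0,0],[0,0,0],[0,0,0],[0,0,0],[0,0,0]], "travel": [[40,0,0],[40,0,0],[40,0,0],[40,0,0],[20,0,0]], "grip": [0,0,0,0,0]}}

```text
t: 27.0
position: [0.5856, 0.1718, 0.1869]
eef_rot: [0.741, 0.671, 0.001, -0.001]
force: [-0.7, 0.7, 0.2]
grip_width: -0.0001
grip_force: 0.0
```

{"name": "carry_out", "arguments": {"twist": [[0,0,0],[0,0,0],[0,0,0],[0,0,0],[0,0,0]], "travel": [[0,0,0],[0,0,0],[0,0,0],[0,0,0],[0,0,0]], "grip": [0,0,0,0,0]}}

```text
t: 27.5
position: [0.5862, 0.1661, 0.1865]
eef_rot: [0.743, 0.669, 0.0, 0.0]
force: [-0.1, -0.4, -0.2]
grip_width: 0.0003
grip_force: 0.0
```

```bash
python3 tab.py; python3 - <<'E'
from h import *
from station import manip
d=manip.get_image("top");print([(b[0].item(),b[2].tolist()) for b in blobs(d["img"],(0,120,80),(8,255,255),(380,160,445,245))])
a=manip.get_image("scene")["img"][160:300,260:430,::-1];b=d["img"][150:250,330:450,::-1]
cv2.imwrite("pics/c8.png",cv2.hconcat([cv2.resize(a,(400,330),interpolation=2),cv2.resize(b,(396,330),interpolation=2)]))
E
```

```text
[(26, [368.42, 206.15]), (25, [332.2, 247.64])]
[(35, [405.26, 171.2]), (134, [396.6, 189.85]), (132, [394.58, 217.05]), (31, [399.58, 236.1])]
```

View pics/c8.png

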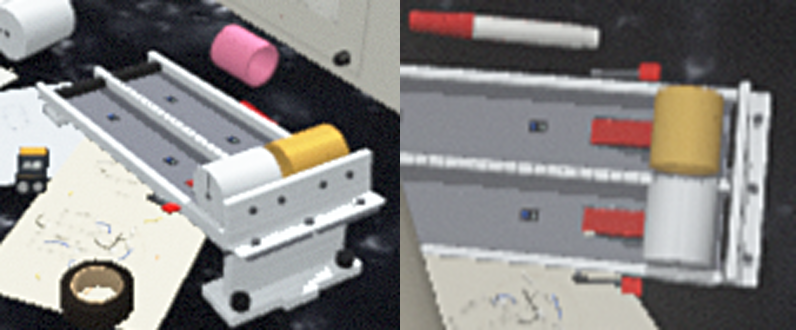

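Both rollers are at the top (right crop: brass (687,130), silver (680,220)), with the red catches up behind them and both tabs at their "up" pixels. Handing in.

```bash
python3 -c "
from station import manip
print(manip.sign_off())"
```

```text
the job is handed in; nothing more can be done
None
```

The aluminium roller (lane B) and the brass sleeve (lane A) are both at the top of the track, each held by its raised catch; the job was handed in at about 27.5 s of the 64 s limit.

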